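# Clear the pile into its holders

### The arm

A 6-joint arm with a two-finger parallel gripper is mounted at the origin on the work surface; the furniture and walls round the work are solid. World frame = base frame: x ahead of the robot, y to its left, z up, the work surface at z = 0. Lengths are in mm, angles in rad, forces in N, time in s.
With the tool pointing down it reaches from about 275 to 1000 mm from the base axis. Payload 8.4 kg.
Tool frame: the origin (TCP) lies at the very end of the fingers, on their centre line; the grasp point (between the pads) lies 19 mm behind it; z points along the fingers, y is the line along which they close (so a half turn about z gives the same grasp; the last joint's range is limited). The gripper opens to 85 mm and grips with 20 to 120 N. Pads are 22 mm wide; open, the fingers measure 114 mm over their backs; the gripper's body (76 mm by 85 mm) begins 54 mm behind the grasp point. The pads swing forward as they close: fully open they stand 13 mm farther back than shut.
Start: joints at [-1.306, 0.353, 1.633, -0, 1.155, -0.002], TCP at [164.777, -602.89, 231.281] pointing down, gripper open.
Joint ranges: [-2.63, 2.63], [-0.92, 2.1], [0.06, 2.66], [-1.3, 4.44], [0, 2.69], [-3.02, 3.02]. Speed limits (rad/s): [2.22, 2.22, 2.79, 3.14, 3.14, 3.14].

### API

Orientations are given as [roll, pitch, yaw] about the fixed x, y, z axes, in that order (R = Rz(yaw) Ry(pitch) Rx(roll)).
In Python, from rig import sensors, grab_frame, camera_params, order gives the robot as it stands. The module is installed in compiled form; this text tells all that it offers.
- The arm moves only by the tool move_arm, never from a script. Its argument "motion" is a list of rows, each a list of 7 numbers: the turn, a rotation vector about the tool's x, y, z in fractions of the full range, 1 being pi/2 rad, then the shift along the tool's x, y, z in parts of the range, where 1.0 means 0.75 m, then the finger opening in m, from 0 to 0.0854. A call has 1 to 8 rows; each row is the pose to reach, as a shift and turn from the pose commanded when the call began, along the tool's axes at that moment; what a row does not reach only later rows make up. A row lasts 1/8 s, in which the tool goes at most 62.5 mm and 10.7 degrees, less where a joint would pass 70% of its speed; a pose out of reach is approached as far as the arm can. No shift or turn number may pass 1 either way. A call with a gripper value outside its range is refused whole. The fingers move at their own pace and stop on an object; "grip_force" is the grip in N (left out, the last holds). Time passes only in rows, so rows that repeat a pose let the fingers close. It gives the time, the measured TCP pose, the force, the opening and the grip force at its end, in the units of the state.
- sensors.sense(): the state, without advancing time (a new reading comes with each control period).
- grab_frame(name): name is "scene" or "side" or "wrist"; returns (picture, depth): 480x640x3 uint8, red, green, blue; 480x640 float32, mm along the optical axis (not along the pixel's ray), 0 where there is no reading.
- camera_params(name): a dict with "camera_matrix" (3x3 intrinsics, pixels), "world_from_camera" (4x4, takes a point from camera to world coordinates). Camera axes: x right, y down, z forward; pixel columns grow to the right and rows downward; lengths in mm; the calibration is good to about 2 mm. A picture is of the moment at which its call begins: read the wrist's pose just before it. camera_params takes no time and is no camera call; for the wrist camera it gives the pose at the moment of the call.
- order.sign_off(): hands the job in; it is judged then, once.
The state is a dict: "clock": time; "qpos": joint angles; "qvel": joint speeds; "joint_efforts": joint torques, N m; "eef_pos": TCP position; "tcp_rot": TCP orientation; "contact_force": force on the tool from outside, world axes, zero at the start; "wrist_torque": the same for the moment, N m; "opening": opening from 0.0 (shut) to 1.0 (fully open); "grasp_force": force on a finger pad.
Only numpy, scipy, OpenCV 4.12 (cv2) and the standard library are available. Lean on these libraries where they do the work, as an engineer would, in place of code of your own. Each camera call takes 0.05 s, during which the arm holds its last target. There are 200 camera calls.

### The job

Take the pile on the bench apart from the top down, one thing at a time, and put each thing straight away in the holder that was made for it: the grooved strip, the square block and the sanding block each flat, centred and straight between the end stops of the tray of their size, and the tape roll flat and centred on the round stand. Let go of each before taking the next, and do not shift the tin of screws; mind the wooden frame clamped up on the right of the bench, close beside the arm.

Things in the scene. Friction and masses are not known exactly. Their poses are not given: they have to be found in the camera images.
- strip_pad: pale wooden strip with a small groove, 110 x 30 x 18 mm, loose; on top of the pile at the start (its underside about 74 mm above the bench). Origin: centre of its underside; x along the 110 mm length, y across the 30 mm width, z up. Belongs in tray_strip. Grip it across the 30 mm.
- square_pad: flat square block of brown wood, 62 x 62 x 19 mm, loose; second from the top (underside about 54 mm above the bench). Origin: centre of its underside; x and y along its edges, z up. Any edge may lie along the tray. Belongs in tray_square. In the tray the fingers have room only at the open sides (the tray's +y and -y), so grip the two faces that will look that way.
- sanding_block: brown cork sanding block, 110 x 64 x 30 mm, loose; third from the top, lying on the tape roll (underside 24 mm above the bench). Origin: centre of its underside; x along the 110 mm length, y across the 64 mm width, z up. Belongs in tray_sanding. Grip it across the 64 mm.
- tape_roll: roll of pale green masking tape lying flat, a ring of 105 mm outer and about 72 mm inner diameter (wall 16 mm, its middle 44 mm from the axis), 24 mm high, loose; bottom of the pile, on the bench. Origin: on the axis at the underside, z up. Belongs on round_stand. Too wide to grip across: pinch its wall with one finger in the hole, on any side that has room.
- tray_strip: narrow plywood tray, fixed, 140 x 42 mm: floor 10 mm thick, with a dark end stop at each end, 7 mm thick and rising 8 mm above the floor, 126 mm apart inside; the long sides are open. Origin: centre of its underside on the bench (floor top 10 mm above it); x along the length from stop to stop, y across, z up. For strip_pad.
- tray_square: short plywood tray, fixed, 92 mm long in x and 74 mm wide in y: floor 10 mm thick, end stops as on the others, 78 mm apart inside; the sides to +y and -y are open. Origin: centre of its underside (floor top 10 mm above it); x from stop to stop, z up. For square_pad.
- tray_sanding: wide plywood tray, fixed, 140 x 76 mm: floor 10 mm thick, end stops as on the others, 126 mm apart inside; the long sides are open. Origin: centre of its underside (floor top 10 mm above it); x from stop to stop, y across, z up. For sanding_block.
- round_stand: round plywood disc, fixed, 116 mm across and 14 mm thick, flat on top with a small brass dot in the middle. Origin: centre of its underside (top 14 mm above it), z up. For tape_roll.
- screw_tin: open tin of screws, 67 mm across, 48 mm high, loose bystander at the back in the middle. Origin: centre of its underside. (Not listed: a beech frame held in clamps, fixed, stands on the right of the bench from about y = -0.47 outward; an arm that starts beside it should draw back towards its base before it swings left.)

How it is judged (in metres and radians):
On the way, in this order (a step that is already met when the one before it is completed fails the run):
1. the grooved strip lies in the narrow tray, released (horizontal distance between strip_pad and tray_strip below 0.012 m and z of strip_pad in the frame of tray_strip between 0.007 and 0.014 m and angle between strip_pad's own z axis and vertical below 0.1 rad and angle between the x axis of strip_pad and the x axis of tray_strip, either way round below 0.17 rad and contact force between the fingers and strip_pad below 0.1 N), for 0.2 s.
2. the square block lies in the short tray, released (horizontal distance between square_pad and tray_square below 0.012 m and z of square_pad in the frame of tray_square between 0.007 and 0.014 m and angle between square_pad's own z axis and vertical below 0.1 rad and (angle between the x axis of square_pad and the x axis of tray_square, either way round below 0.17 rad or angle between the x axis of square_pad and the y axis of tray_square, either way round below 0.17 rad) and contact force between the fingers and square_pad below 0.1 N), for 0.2 s.
3. the sanding block lies in the wide tray, released (horizontal distance between sanding_block and tray_sanding below 0.012 m and z of sanding_block in the frame of tray_sanding between 0.007 and 0.014 m and angle between sanding_block's own z axis and vertical below 0.1 rad and angle between the x axis of sanding_block and the x axis of tray_sanding, either way round below 0.17 rad and contact force between the fingers and sanding_block below 0.1 N), for 0.2 s.
4. the tape roll lies on the round stand, released (horizontal distance between tape_roll and round_stand below 0.012 m and z of tape_roll in the frame of round_stand between 0.011 and 0.018 m and angle between tape_roll's own z axis and vertical below 0.1 rad and contact force between the fingers and tape_roll below 0.1 N), for 0.2 s.
At the end, for the whole second after the job is handed in: Each of the four lies flat (tilt under 0.1 rad) on its own holder's floor, its centre within 12 mm of the holder's centre, the strip, the square block and the sanding block turned within 0.17 rad of their tray (the square block by any of its edges); all released and at rest (all of step 1 and all of step 2 and all of step 3 and all of step 4 and linear speed of each of strip_pad, square_pad, sanding_block, tape_roll below 0.02 m/s and angular speed of each of strip_pad, square_pad, sanding_block, tape_roll below 0.2 rad/s); the robot touches nothing.
It fails at once if the tin of screws is shifted by more than 30 mm (distance of screw_tin from where it was at the start of the episode above 0.03 m).
It also fails if it takes over 115 s, if anything falls off the work surface, if the arm or the gripper's body presses on something with over 40 N, if the wrist force passes 120 N, or if a joint passes its speed limit or range.

## Working session

There is one attempt and no reset: what is moved stays moved. The work goes in short steps, Python scripts to look and compute and a tool call to move; the robot and the scene stay as the last step left them, time stands still between calls to the robot, and variables do not carry over. Pictures are saved under pics/ and viewed, at most 14 in all, crops included, and the job is handed in when it is done.

Besides the shell and the picture viewer there is one more tool, called after ">>>" as name(argument=value, ...) on one line, values as JSON. move_arm: Moves the arm, as the interface text tells. Its arguments: {"type":"object","properties":{"motion":{"type":"array","items":{"type":"array","items":{"type":"number"}}},"grip_force":{"type":"number"}},"required":["motion"]}

```bash
mkdir -p pics
python3 - <<'E'
from rig import sensors, grab_frame, camera_params
import cv2,numpy as np
print(sensors.sense())
for n in ("scene","side"):
    p,d=grab_frame(n); np.savez(f"{n}0.npz",p=p,d=d); cv2.imwrite(f"pics/{n}0.png",p[:,:,::-1])
    c=camera_params(n); print(n,c)
E
```

```text
{'clock': 0.0, 'qpos': array([-1.30637587e+00,  3.53655098e-01,  1.63411897e+00,  1.92186515e-05,
        1.15522690e+00, -2.42418507e-03]), 'qvel': array([ 1.47754965e-03,  6.67493931e-04, -1.20120645e-04,  1.40114934e-04,
       -1.13113456e-03, -1.33051263e-05]), 'joint_efforts': array([-2.56170410e-03, -6.05258846e+01, -3.42065156e+01, -2.52649306e-04,
        9.45669017e-03,  2.49185734e-05]), 'eef_pos': array([ 164.67229194, -602.42201126,  230.56384293]), 'tcp_rot': array([-3.14018439e+00, -2.09858874e-05,  2.66836852e-01]), 'contact_force': array([-0.20852036,  0.01252461,  0.58384445]), 'wrist_torque': array([ 0.02747806,  0.02266782, -0.03421876]), 'grasp_force': 0.0, 'opening': 0.9990305305744656}
scene {'camera_matrix': array([[506.0899733 ,   0.        , 325.49003627],
       [  0.        , 506.0899733 , 238.4887463 ],
       [  0.        ,   0.        ,   1.        ]]), 'world_from_camera': array([[ 7.82659522e-01,  5.13156648e-01, -3.52298635e-01,
         7.99474605e+02],
       [ 6.22443615e-01, -6.47803984e-01,  4.39219701e-01,
        -4.65882710e+02],
       [-2.83194973e-03, -5.63045517e-01, -8.26421035e-01,
         7.70673081e+02],
       [ 0.00000000e+00,  0.00000000e+00,  0.00000000e+00,
         1.00000000e+00]])}
side {'camera_matrix': array([[441.24799785,   0.        , 326.36470285],
       [  0.        , 441.24799785, 240.95557622],
       [  0.        ,   0.        ,   1.        ]]), 'world_from_camera': array([[ 9.99473041e-01,  2.33286914e-02, -2.25701864e-02,
         5.01467561e+02],
       [ 3.11789833e-02, -4.96572037e-01,  8.67435348e-01,
        -8.25764502e+02],
       [ 9.02840811e-03, -8.67681960e-01, -4.97037728e-01,
         4.97264290e+02],
       [ 0.00000000e+00,  0.00000000e+00,  0.00000000e+00,
         1.00000000e+00]])}
```

View pics/scene0.png

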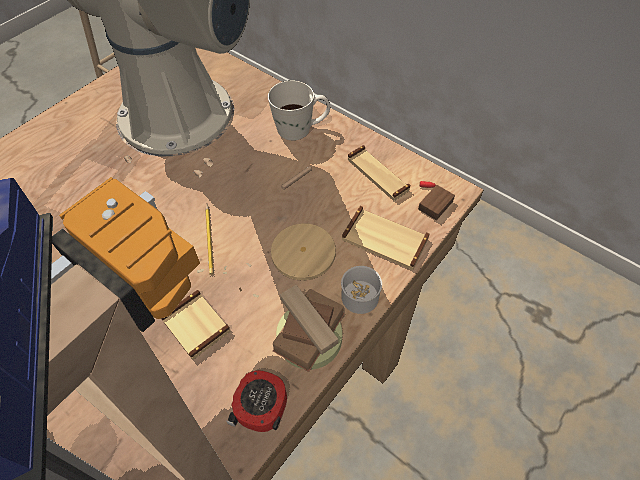

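View pics/side0.png

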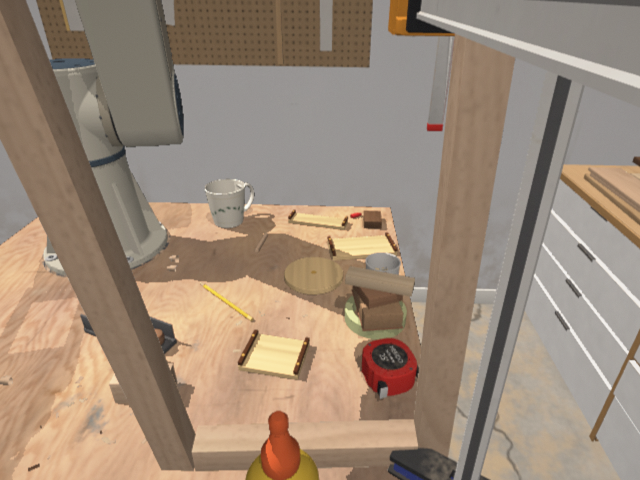

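The scene view shows the strip tray at (380,173), sanding tray (387,240), round stand (303,250), tin (361,289), square tray (195,325) and the pile around (310,330). The side view shows the frame posts and the pile at (378,300).

```bash
cat > h.py <<'E'
import numpy as np,cv2
from rig import sensors,grab_frame,camera_params
def cloud(n,d,c=None):
    c=c or camera_params(n);K=c["camera_matrix"];T=c["world_from_camera"]
    v,u=np.mgrid[:480,:640]
    P=np.stack([(u-K[0,2])/K[0,0]*d,(v-K[1,2])/K[1,1]*d,d],-1)@T[:3,:3].T+T[:3,3]
    P[d==0]=np.nan
    return P
def ray(n,uv,z,c=None):
    c=c or camera_params(n);K=c["camera_matrix"];T=c["world_from_camera"]
    uv=np.atleast_2d(np.float64(uv))
    r=np.c_[(uv-K[[0,1],[2,2]])/K[0,0],np.ones(len(uv))]@T[:3,:3].T
    return (T[:3,3]+r*((z-T[2,3])/r[:,2])[:,None])[:,:2]
def rect(P,mask,lo,hi,z=None):
    "largest component at heights lo..hi inside mask -> minAreaRect in world xy"
    m=(mask&(P[...,2]>lo)&(P[...,2]<hi)).astype(np.uint8)
    m=cv2.morphologyEx(m,cv2.MORPH_OPEN,np.ones((3,3),np.uint8))
    n,l,s,_=cv2.connectedComponentsWithStats(m)
    k=1+np.argmax(s[1:,4]);Q=P[l==k]
    (cx,cy),(w,h),a=cv2.minAreaRect(Q[:,:2].astype(np.float32))
    if w<h:w,h,a=h,w,a+90
    return dict(c=(round(cx,1),round(cy,1)),wh=(round(w,1),round(h,1)),a=round((a+90)%180-90,1),z=round(float(np.median(Q[:,2])),1),n=int(s[k,4])),l==k
def box(u0,v0,u1,v1):
    m=np.zeros((480,640),bool);m[v0:v1,u0:u1]=1;return m
E
python3 - <<'E'
from h import *
f=np.load("scene0.npz");P=cloud("scene",f["d"])
for u,v in [(150,170),(210,300),(300,200),(250,340)]: print("bench",P[v,u].round(1))
for nm,b,lo,hi in [("strip",(340,140,415,205),6,40),("sand",(335,200,440,275),6,40),("square",(155,285,235,360),6,40),("round",(260,215,345,285),8,25),("tin",(335,262,385,315),35,60),("stripfloor",(340,140,415,205),6,13.5),("sandfloor",(335,200,440,275),6,13.5),("sqfloor",(155,285,235,360),6,13.5),
 ("pad",(270,280,350,375),85,100),("sq",(270,280,350,375),66,80),("sblk",(270,280,350,375),46,62),("tape",(260,280,360,380),17,32),("redtape",(225,365,295,435),25,80)]:
    try: print(nm,rect(P,box(*b),lo,hi)[0])
    except Exception as e: print(nm,e)
s=np.load("side0.npz");S=cloud("side",s["d"])
# frame extents
for n,X in(("scene",P),("side",S)):
  for lo in range(0,600,100):
    m=(X[...,1]<-300)&(X[...,1]>-800)&(X[...,0]>150)&(X[...,0]<900)&(X[...,2]>lo+25)&(X[...,2]<lo+100)
    q=X[m]
    if len(q):print(n,lo,len(q),np.percentile(q,[1,50,99],axis=0).round().tolist())
E
python3 - <<'E'
import cv2
a=cv2.imread('pics/scene0.png')[270:390,240:400];b=cv2.imread('pics/side0.png')[230:350,320:480]
import numpy as np
cv2.imwrite('pics/c0.png',cv2.resize(np.hstack([a,b]),(800,300),interpolation=cv2.INTER_CUBIC))
E
```

```text
bench [  83.8 -144.7   -2.9]
bench [ 394.9 -277.2   -1.5]
bench [376.8 -17.3   1.9]
bench [ 4.989e+02 -2.882e+02 -2.000e-01]
strip {'c': (456.7, 129.7), 'wh': (142.4, 45.9), 'a': -12.7, 'z': 10.7, 'n': 1234}
sand {'c': (557.3, 9.4), 'wh': (140.3, 79.4), 'a': 10.9, 'z': 10.8, 'n': 2761}
square {'c': (412.7, -325.2), 'wh': (93.6, 74.4), 'a': -9.8, 'z': 10.6, 'n': 2400}
round {'c': (459.6, -107.0), 'wh': (116.1, 115.0), 'a': -87.7, 'z': 14.4, 'n': 2836}
tin {'c': (584.5, -101.9), 'wh': (66.0, 37.9), 'a': 29.1, 'z': 46.4, 'n': 281}
stripfloor {'c': (454.9, 130.4), 'wh': (127.1, 45.7), 'a': -12.4, 'z': 10.5, 'n': 997}
sandfloor {'c': (558.6, 9.6), 'wh': (130.3, 79.2), 'a': 10.9, 'z': 10.6, 'n': 2378}
sqfloor {'c': (409.5, -324.6), 'wh': (77.5, 74.3), 'a': -9.7, 'z': 10.4, 'n': 1892}
pad {'c': (575.4, -228.8), 'wh': (110.4, 31.0), 'a': -16.4, 'z': 91.5, 'n': 1461}
sq {'c': (571.4, -244.5), 'wh': (47.0, 33.2), 'a': 21.2, 'z': 73.6, 'n': 415}
sblk {'c': (578.6, -266.3), 'wh': (63.3, 28.2), 'a': 9.3, 'z': 54.4, 'n': 722}
tape {'c': (614.0, -222.7), 'wh': (82.4, 21.3), 'a': -81.9, 'z': 24.6, '
[... 350 characters left out ...]
]
scene 300 2145 [[606.0, -514.0, 326.0], [632.0, -463.0, 368.0], [642.0, -442.0, 399.0]]
scene 400 9016 [[563.0, -519.0, 427.0], [629.0, -452.0, 479.0], [655.0, -372.0, 500.0]]
scene 500 13849 [[556.0, -519.0, 526.0], [625.0, -479.0, 545.0], [675.0, -431.0, 572.0]]
side 0 15150 [[230.0, -544.0, 26.0], [548.0, -494.0, 38.0], [651.0, -322.0, 98.0]]
side 100 9666 [[283.0, -615.0, 126.0], [470.0, -515.0, 165.0], [653.0, -461.0, 199.0]]
side 200 10243 [[270.0, -539.0, 226.0], [597.0, -514.0, 265.0], [655.0, -454.0, 299.0]]
side 300 15111 [[259.0, -535.0, 326.0], [594.0, -515.0, 365.0], [655.0, -450.0, 399.0]]
side 400 24844 [[272.0, -731.0, 426.0], [563.0, -589.0, 480.0], [651.0, -418.0, 495.0]]
```

View pics/c0.png

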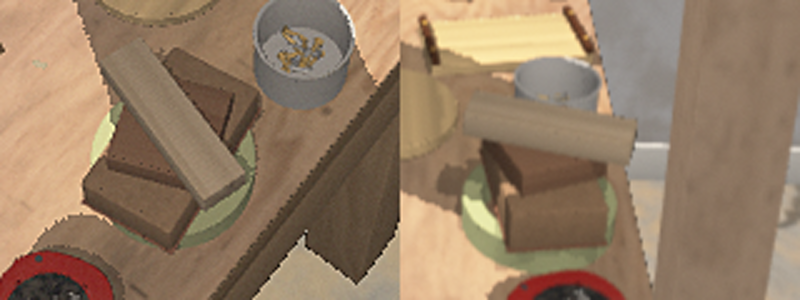

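The crop shows the strip over the square block over the sanding block on the green roll, each turned differently; the red tape measure is near the roll's near side. The measured sizes agree with the given ones.

```bash
cat >> h.py <<'E'
from scipy.spatial.transform import Rotation as Ro
def go(x,y,z,yawdeg,start=None):
    "prints tool-axis row(s) from start (default: measured pose) to the goal with tool down; returns goal"
    if start is None:
        s=sensors.sense();p=s["eef_pos"];R=Ro.from_euler("xyz",s["tcp_rot"])
    else: p=np.array(start[:3]);R=Ro.from_euler("xyz",[np.pi,0,np.radians(start[3])])
    G=Ro.from_euler("xyz",[np.pi,0,np.radians(yawdeg)])
    print("row",(R.inv()*G).as_rotvec().round(3).tolist(),R.inv().apply((np.array([x,y,z])-p)/1000).round(4).tolist(),"dist",round(float(np.linalg.norm(np.array([x,y,z])-p))))
    return (x,y,z,yawdeg)
E
python3 - <<'E'
from h import *
f=np.load("scene0.npz");P=cloud("scene",f["d"])
for u,v in [(130,240),(100,200),(180,250),(175,290),(20,300),(80,270),(110,300),(90,430),(150,310),(300,110),(435,200)]: print((u,v),P[v,u].round(0))
S=cloud("side",np.load("side0.npz")["d"])
for u,v in [(100,250),(410,20),(470,100),(570,200),(280,450),(130,340),(90,60)]: print("side",(u,v),S[v,u].round(0))
a=go(95,-330,235,15.3)
a=go(320,-170,235,-1,a)
a=go(575.4,-228.8,160,-16.4,a)
E
```

```text
(130, 240) [ 596. -404.  513.]
(100, 200) [ 555. -396.  513.]
(180, 250) [ 617. -387.  500.]
(175, 290) [ 622. -403.  477.]
(20, 300) [ 612. -470.  551.]
(80, 270) [ 596. -438.  520.]
(110, 300) [ 625. -439.  521.]
(90, 430) [ 412. -537.   -0.]
(150, 310) [ 620. -423.  475.]
(300, 110) [280. 103.  91.]
(435, 200) [587. 130.  21.]
side (100, 250) [ 303. -514.  305.]
side (410, 20) [ 555. -437.  476.]
side (470, 100) [ 602. -474.  424.]
side (570, 200) [1404.  767. -207.]
side (280, 450) [ 461. -610.  185.]
side (130, 340) [ 307. -514.  205.]
side (90, 60) [ 45.  23. 380.]
row [-0.001, -0.0, -0.0] [0.0046, -0.2812, -0.004] dist 281
row [0.0, -0.0, 0.284] [0.2592, -0.095, -0.0] dist 276
row [0.0, -0.0, 0.269] [0.2564, 0.0543, 0.075] dist 273
```

The manual's scale: shifts go in shares of 0.75 m and turns go in shares of pi/2 rad. Converting my numbers, -0.28 m is -0.3733, -0.004 m is -0.0053.

>>> move_arm(motion=[[0,0,0,0.0067,-0.3733,-0.0053,0.085],[0,0,0,0.0067,-0.3733,-0.0053,0.085],[0,0,0,0.0067,-0.3733,-0.0053,0.085],[0,0,0,0.0067,-0.3733,-0.0053,0.085],[0,0,0,0.0067,-0.3733,-0.0053,0.085],[0,0,0,0.0067,-0.3733,-0.0053,0.085],[0,0,0,0.0067,-0.3733,-0.0053,0.085]])

```text
clock: 0.98
eef_pos: [96.0, -332.3, 235.6]
tcp_rot: [3.14, -0.0, 0.267]
contact_force: [1.0, -0.3, 0.3]
opening: 0.996
grasp_force: 0.0
```

To row units: 0.26 m is 0.3467, -0.095 m is -0.1267, 0.284 rad is 0.1808.

>>> move_arm(motion=[[0,0,0.1808,0.3467,-0.1267,0,0.085],[0,0,0.1808,0.3467,-0.1267,0,0.085],[0,0,0.1808,0.3467,-0.1267,0,0.085],[0,0,0.1808,0.3467,-0.1267,0,0.085],[0,0,0.1808,0.3467,-0.1267,0,0.085],[0,0,0.1808,0.3467,-0.1267,0,0.085],[0,0,0.1808,0.3467,-0.1267,0,0.085],[0,0,0.1808,0.3467,-0.1267,0,0.085]])

```text
clock: 1.98
eef_pos: [320.9, -172.1, 235.1]
tcp_rot: [-3.142, 0.001, -0.019]
contact_force: [0.7, -0.3, -0.5]
opening: 0.994
grasp_force: 0.0
```

Run:
```python
from h import *
S=cloud("side",np.load("side0.npz")["d"])
for nm,b,lo,hi in [("pad",(330,255,425,340),86,100),("stripT",(280,205,352,232),6,40),("sandT",(322,228,404,262),6,40),("sqT",(232,325,318,380),6,40),("disc",(278,255,350,296),9,22)]: print(nm,rect(S,box(*b),lo,hi)[0])
a=go(575.4,-228.8,135,-16.4)
```

```text
pad {'c': (573.5, -228.6), 'wh': (110.2, 33.9), 'a': -16.4, 'z': 92.2, 'n': 891}
stripT {'c': (455.3, 129.1), 'wh': (140.3, 46.9), 'a': -12.5, 'z': 11.8, 'n': 580}
sandT {'c': (555.9, 8.9), 'wh': (140.4, 80.5), 'a': 10.8, 'z': 11.8, 'n': 1255}
sqT {'c': (411.0, -325.5), 'wh': (92.5, 76.2), 'a': -10.2, 'z': 11.6, 'n': 2327}
disc {'c': (457.6, -108.4), 'wh': (114.1, 113.9), 'a': 2.9, 'z': 15.5, 'n': 1656}
row [0.0, 0.001, 0.267] [0.2555, 0.0519, 0.0999] dist 279
```

To row units: 0.255 m is 0.34, 0.1 m is 0.1333, 0.267 rad is 0.17.

>>> move_arm(motion=[[0,0,0.17,0.34,0.0693,0.1333,0.05],[0,0,0.17,0.34,0.0693,0.1333,0.05],[0,0,0.17,0.34,0.0693,0.1333,0.05],[0,0,0.17,0.34,0.0693,0.1333,0.05],[0,0,0.17,0.34,0.0693,0.1333,0.05],[0,0,0.17,0.34,0.0693,0.1333,0.05],[0,0,0.17,0.34,0.0693,0.1333,0.05],[0,0,0.17,0.34,0.0693,0.1333,0.05]])

```text
clock: 2.98
eef_pos: [574.6, -228.1, 136.0]
tcp_rot: [3.142, -0.0, -0.285]
contact_force: [0.1, -0.4, -0.6]
opening: 0.587
grasp_force: 0.0
```

Run:
```python
from h import *
print(sensors.sense()["eef_pos"])
a=go(574.5,-228.7,76,-16.4)
p,d=grab_frame("wrist"); cv2.imwrite("pics/w1.png",p[:,:,::-1]); s=grab_frame("side")[0][200:360,300:480]
cv2.imwrite("pics/w1.png",np.hstack([cv2.resize(p[:,:,::-1],(400,300)),cv2.resize(s[:,:,::-1],(338,300))]))
```

```text
[ 574.56234178 -228.11676525  136.03089836]
row [0.0, -0.0, 0.001] [0.0001, 0.0006, 0.06] dist 60
```

View pics/w1.png

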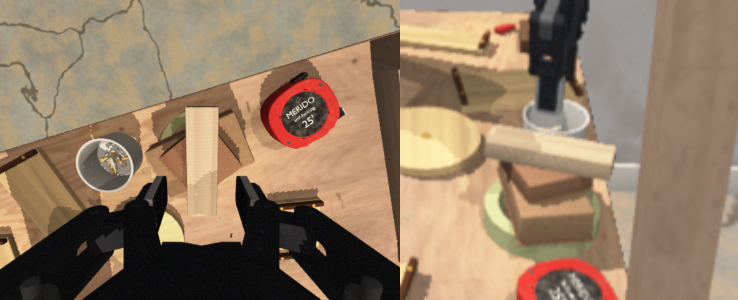

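Wrist view: strip upright at (201,160), centred between the fingers. Descend and grip.

>>> move_arm(motion=[[0,0,0,0,0,0.04,0.05],[0,0,0,0,0.0007,0.08,0.05],[0,0,0,0,0.0007,0.08,0.05],[0,0,0,0,0.0007,0.08,0.05],[0,0,0,0,0.0007,0.08,0.02],[0,0,0,0,0.0007,0.08,0.02],[0,0,0,0,0.0007,0.08,0.02],[0,0,0,0,0.0007,0.08,0.02]], grip_force=40)

```text
clock: 4.08
eef_pos: [576.5, -228.5, 76.9]
tcp_rot: [3.141, -0.003, -0.284]
contact_force: [-0.0, 0.6, 6.4]
opening: 0.34
grasp_force: 40.0
```

To row units: -0.1 m is -0.1333, -0.08 m is -0.1067.

>>> move_arm(motion=[[0,0,0,0,0,0,0.02],[0,0,0,0,0,0,0.02],[0,0,0,0,0,-0.0267,0.02],[0,0,0,0,0,-0.0667,0.02],[0,0,0,0,0,-0.1067,0.02],[0,0,0,0,0,-0.1333,0.02],[0,0,0,0,0,-0.1333,0.02]])

```text
clock: 4.95
eef_pos: [576.7, -228.6, 178.2]
tcp_rot: [3.141, -0.004, -0.284]
contact_force: [1.7, 0.2, -0.6]
opening: 0.343
grasp_force: 39.8
```

Run:
```python
from h import *
s=sensors.sense();print(s["opening"],s["grasp_force"],s["eef_pos"])
a=go(520,-50,176,-14);b=go(456,129.4,100,-12.6,a)
p,d=grab_frame("scene");np.savez("scene1.npz",p=p,d=d);q,e=grab_frame("side")
cv2.imwrite("pics/s1.png",np.hstack([cv2.resize(p[200:400,220:420,::-1],(400,400)),cv2.resize(q[160:360,300:500,::-1],(400,400))]))
```

```text
0.3431520713492335 39.82143580913544 [ 576.71113988 -228.64636986  178.21197842]
row [0.001, -0.004, -0.04] [-0.1045, -0.1556, 0.0017] dist 187
row [-0.0, 0.0, -0.024] [-0.1055, -0.1586, 0.076] dist 205
```

View pics/s1.png

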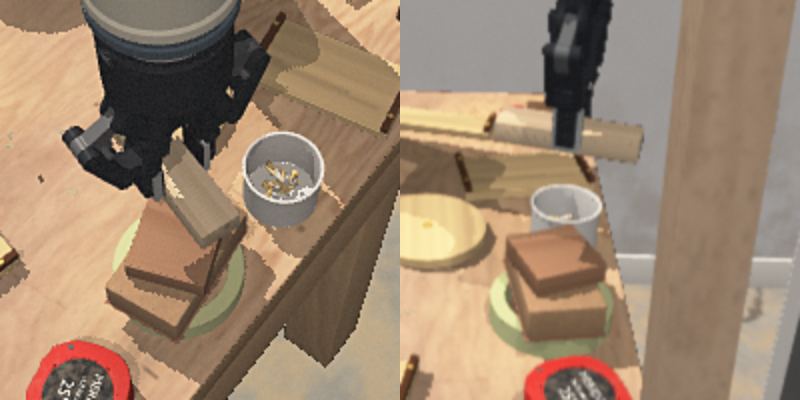

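The strip is held level; the tin and the rest of the pile are undisturbed. Carry it to its tray.

To row units: -0.31 m is -0.4133, -0.235 m is -0.3133, -0.064 rad is -0.0407.

>>> move_arm(motion=[[0,0,0,-0.0693,-0.104,-0.0133,0.02],[0,0,-0.0255,-0.1387,-0.208,-0.0133,0.02],[0,0,-0.0382,-0.2067,-0.3133,0.0267,0.02],[0,0,-0.0407,-0.2827,-0.4133,0.0933,0.02],[0,0.0025,-0.0407,-0.2827,-0.4133,0.0933,0.02],[0,0.0025,-0.0407,-0.2827,-0.4133,0.0933,0.02],[0,0.0025,-0.0407,-0.2827,-0.4133,0.0933,0.02],[0,0.0025,-0.0407,-0.2827,-0.4133,0.0933,0.02]])

```text
clock: 6.05
eef_pos: [458.2, 129.1, 104.6]
tcp_rot: [3.14, -0.003, -0.218]
contact_force: [-0.3, -0.2, 0.3]
opening: 0.339
grasp_force: 39.9
```

Run:
```python
from h import *
s=sensors.sense();print(s["opening"],s["grasp_force"],s["eef_pos"],s["tcp_rot"])
go(457.5,129.4,14.5,-12.6)
p,d=grab_frame("scene");P=cloud("scene",d);np.savez("scene2.npz",p=p,d=d)
for nm,b,lo,hi in [("pile sq",(270,280,350,375),68,80),("sb",(270,280,350,375),48,62),("tin",(335,262,385,315),35,60)]: print(nm,rect(P,box(*b),lo,hi)[0])
```

```text
0.3391181978796252 39.918453097343445 [458.21680257 129.13618939 104.59414632] [ 3.14047823e+00 -2.60866624e-03 -2.18106895e-01]
row [0.001, -0.003, 0.002] [-0.001, -0.0002, 0.0901] dist 90
pile sq {'c': (572.8, -227.4), 'wh': (63.0, 62.2), 'a': -67.2, 'z': 73.6, 'n': 1596}
sb {'c': (578.4, -265.1), 'wh': (63.8, 31.3), 'a': 9.6, 'z': 54.4, 'n': 729}
tin {'c': (584.7, -101.6), 'wh': (65.9, 38.9), 'a': 28.0, 'z': 46.5, 'n': 276}
```

To row units: 0.09 m is 0.12, -0.001 m is -0.0013.

>>> move_arm(motion=[[0,0,0,0,0,0.0533,0.02],[0,0,0,-0.0013,0,0.1,0.02],[0,0,0,-0.0013,0,0.12,0.02],[0,0,0,-0.0013,0,0.12,0.02],[0,0,0,-0.0013,0,0.12,0.02],[0,0,0,-0.0013,0,0.12,0.05],[0,0,0,-0.0013,0,0.12,0.05],[0,0,0,-0.0013,0,0.12,0.05]])

```text
clock: 7.1
eef_pos: [458.4, 129.1, 15.6]
tcp_rot: [-3.141, -0.004, -0.22]
contact_force: [0.3, 0.1, 0.0]
opening: 0.588
grasp_force: 0.0
```

To row units: -0.15 m is -0.2, -0.12 m is -0.16.

>>> move_arm(motion=[[0,0,0,0,0,0,0.055],[0,0,0,0,0,-0.0267,0.055],[0,0,0,0,0,-0.08,0.06],[0,0,0,0,0,-0.16,0.085],[0,0,0,0,0,-0.2,0.085],[0,0,0,0,0,-0.2,0.085],[0,0,0,0,0,-0.2,0.085]])

```text
clock: 7.98
eef_pos: [457.1, 129.0, 164.5]
tcp_rot: [3.141, -0.003, -0.22]
contact_force: [-0.0, -0.5, -0.4]
opening: 0.998
grasp_force: 0.0
```

Run:
```python
from h import *
p,d=grab_frame("side");P=cloud("side",d)
for nm,b,lo,hi in [("strip",(280,195,352,232),22,40),("sq",(330,255,425,340),68,80)]:
  try:print(nm,rect(P,box(*b),lo,hi)[0])
  except Exception as e:print(nm,e)
p2,d=grab_frame("scene");P=cloud("scene",d)
for nm,b,lo,hi in [("strip",(340,140,415,205),22,40)]:
  try:print(nm,rect(P,box(*b),lo,hi)[0])
  except Exception as e:print(nm,e)
cv2.imwrite("pics/s3.png",np.hstack([cv2.resize(p2[100:250,300:450,::-1],(400,400)),cv2.resize(p[180:260,260:380,::-1],(400,267)).repeat(1,0) if 0 else cv2.resize(p[160:280,260:380,::-1],(400,400))]))
a=go(560,-50,160,20); go(572,-227.5,115,22.8,a); print("or"); a=go(560,-50,160,-40); go(572,-227.5,115,-67.2,a)
```

```text
strip {'c': (456.7, 128.9), 'wh': (110.9, 35.5), 'a': -11.3, 'z': 29.5, 'n': 371}
sq {'c': (570.9, -227.3), 'wh': (65.2, 62.5), 'a': -67.5, 'z': 74.2, 'n': 948}
strip {'c': (458.7, 128.5), 'wh': (111.7, 33.7), 'a': -13.6, 'z': 28.4, 'n': 708}
row [0.002, -0.001, -0.569] [0.1399, 0.152, 0.0044] dist 207
row [-0.0, 0.0, -0.049] [-0.0494, 0.1709, 0.045] dist 184
or
row [0.001, -0.002, 0.478] [0.1399, 0.152, 0.0044] dist 207
row [-0.0, -0.0, 0.475] [0.1233, 0.1283, 0.045] dist 184
```

View pics/s3.png

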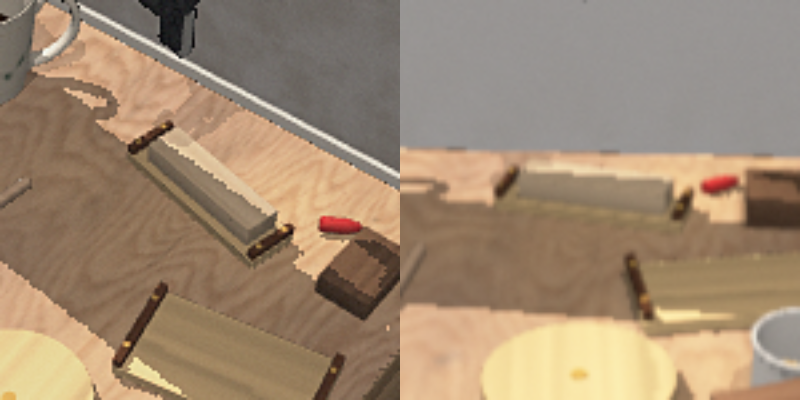

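The strip lies straight in its tray between the stops, about 2 mm off centre at most. Next the square block.

To row units: 0.324 m is 0.432, 0.2 m is 0.2667, -0.615 rad is -0.3915.

>>> move_arm(motion=[[0,0,-0.0637,0.0627,0.0667,0,0.085],[0,0,-0.1592,0.124,0.1333,0,0.085],[0,0,-0.2546,0.18,0.2027,0.0053,0.085],[0,0,-0.3501,0.1867,0.2667,0.0133,0.085],[0,0,-0.3915,0.248,0.432,0.0653,0.085],[0,0,-0.3915,0.2533,0.432,0.0653,0.085],[0,0,-0.3915,0.2533,0.432,0.0653,0.085],[0,0,-0.3915,0.2533,0.432,0.0653,0.085]])

```text
clock: 9.07
eef_pos: [571.6, -228.6, 115.5]
tcp_rot: [3.141, -0.001, 0.393]
contact_force: [-0.7, 0.5, 0.3]
opening: 0.998
grasp_force: 0.0
```

Run:
```python
from h import *
s=sensors.sense();print(s["eef_pos"],s["tcp_rot"])
go(571.9,-227.4,52,22.7)
```

```text
[ 571.58332539 -228.64500374  115.50468577] [ 3.14139546e+00 -1.29325137e-03  3.93111430e-01]
row [0.0, -0.001, -0.003] [0.0007, -0.001, 0.0635] dist 64
```

To row units: 0.063 m is 0.084, -0.001 m is -0.0013.

>>> move_arm(motion=[[0,0,0,0.0007,-0.0013,0.04,0.085],[0,0,0,0.0007,-0.0013,0.08,0.085],[0,0,0,0.0007,-0.0013,0.084,0.085],[0,0,0,0.0007,-0.0013,0.084,0.085],[0,0,0,0.0007,-0.0013,0.084,0.05],[0,0,0,0.0007,-0.0013,0.084,0.05],[0,0,0,0.0007,-0.0013,0.084,0.05],[0,0,0,0.0007,-0.0013,0.084,0.05]], grip_force=40)

```text
clock: 10.07
eef_pos: [573.7, -227.6, 55.7]
tcp_rot: [3.138, -0.005, 0.395]
contact_force: [-0.5, 1.9, 6.3]
opening: 0.711
grasp_force: 42.7
```

To row units: -0.08 m is -0.1067, -0.05 m is -0.0667.

>>> move_arm(motion=[[0,0,0,0,0,0,0.05],[0,0,0,0,0,-0.0267,0.05],[0,0,0,0,0,-0.0667,0.05],[0,0,0,0,0,-0.1067,0.05],[0,0,0,0,0,-0.1067,0.05],[0,0,0,0,0,-0.1067,0.05]])

```text
clock: 10.82
eef_pos: [572.4, -227.4, 134.5]
tcp_rot: [3.139, -0.004, 0.395]
contact_force: [0.0, 0.5, -0.7]
opening: 0.713
grasp_force: 44.4
```

Run:
```python
from h import *
s=sensors.sense();print(s["opening"],s["grasp_force"],s["eef_pos"])
go(412,-325.3,70,-9.9)
q,e=grab_frame("side");p,d=grab_frame("scene")
cv2.imwrite("pics/s4.png",np.hstack([cv2.resize(p[200:400,220:420,::-1],(400,400)),cv2.resize(q[160:360,300:500,::-1],(400,400))]))
P=cloud("side",e);S=cloud("scene",d)
for nm,X,b,lo,hi in [("sb",P,(330,265,425,345),47,60),("sb",S,(260,270,360,380),47,60),("tin",S,(335,262,385,315),35,60)]: print(nm,rect(X,box(*b),lo,hi)[0])
```

```text
0.7128714293877694 44.43044900894165 [ 572.3729552  -227.44766101  134.50875586]
row [0.002, -0.004, 0.567] [-0.1859, 0.0285, 0.0639] dist 199
sb {'c': (570.4, -225.9), 'wh': (112.2, 63.7), 'a': -81.4, 'z': 55.2, 'n': 1660}
sb {'c': (572.3, -226.2), 'wh': (110.1, 64.6), 'a': -81.6, 'z': 54.4, 'n': 1879}
tin {'c': (584.4, -102.5), 'wh': (66.0, 37.6), 'a': 30.1, 'z': 46.5, 'n': 270}
```

View pics/s4.png

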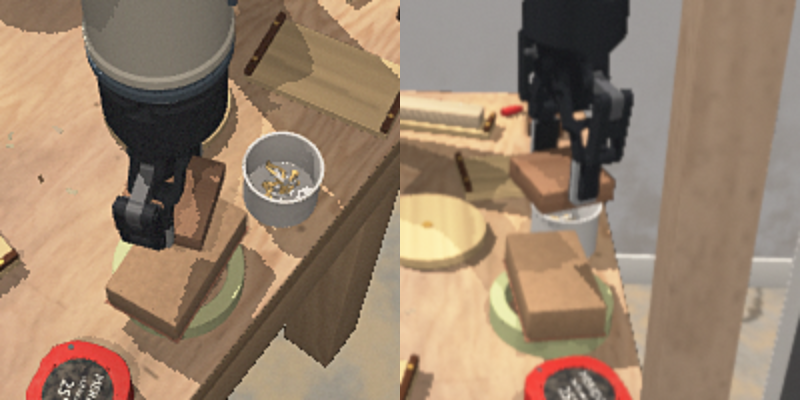

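The square block is held level, the sanding block lies bare on the roll, and the tin is unmoved. Carry on to the short tray.

To row units: -0.186 m is -0.248, -0.15 m is -0.2, 0.567 rad is 0.361.

>>> move_arm(motion=[[0,0,0.0891,-0.0667,0.0093,0,0.05],[0,0,0.1783,-0.1333,0.02,0.0133,0.05],[0,0,0.2674,-0.2,0.0333,0.04,0.05],[0,0,0.361,-0.248,0.038,0.0853,0.05],[0.0013,-0.0025,0.361,-0.248,0.038,0.0853,0.05],[0.0013,-0.0025,0.361,-0.248,0.038,0.0853,0.05],[0.0013,-0.0025,0.361,-0.248,0.038,0.0853,0.05],[0.0013,-0.0025,0.361,-0.248,0.038,0.0853,0.05]])

```text
clock: 11.92
eef_pos: [413.1, -325.3, 70.1]
tcp_rot: [3.141, -0.001, -0.171]
contact_force: [-0.2, 0.3, -0.8]
opening: 0.712
grasp_force: 44.4
```

Run:
```python
from h import *
s=sensors.sense();print(s["opening"],s["grasp_force"],s["eef_pos"],s["tcp_rot"])
go(412.5,-325.3,13,-9.9)
S=cloud("side",grab_frame("side")[1])
m=box(240,260,330,350)&(S[...,2]>60)&(S[...,2]<75)
Q=S[m]; print(len(Q),np.nanpercentile(Q,[2,50,98],axis=0).round(1))
```

```text
0.7122056784724115 44.382503628730774 [ 413.08849243 -325.25909986   70.13570837] [ 3.14147645e+00 -8.13217462e-04 -1.70615134e-01]
row [0.0, -0.001, 0.002] [-0.0006, 0.0001, 0.0571] dist 57
103 [[ 376.4 -360.4   70. ]
 [ 422.8 -352.2   72.8]
 [ 445.1 -307.4   74.8]]
```

To row units: 0.057 m is 0.076, 0.05 m is 0.0667.

>>> move_arm(motion=[[0,0,0,0,0,0.04,0.05],[0,0,0,0,0,0.0667,0.05],[0,0,0,0,0,0.076,0.05],[0,0,0,0,0,0.076,0.05],[0,0,0,0,0,0.076,0.05]])

```text
clock: 12.6
eef_pos: [412.5, -325.6, 13.2]
tcp_rot: [3.142, -0.001, -0.172]
contact_force: [0.5, 0.3, 0.3]
opening: 0.71
grasp_force: 44.7
```

To row units: -0.12 m is -0.16, -0.06 m is -0.08.

>>> move_arm(motion=[[0,0,0,0,0,0,0.085],[0,0,0,0,0,0,0.085],[0,0,0,0,0,0,0.085],[0,0,0,0,0,-0.0267,0.085],[0,0,0,0,0,-0.08,0.085],[0,0,0,0,0,-0.16,0.085],[0,0,0,0,0,-0.16,0.085]])

```text
clock: 13.48
eef_pos: [414.4, -327.3, 137.0]
tcp_rot: [3.138, -0.007, -0.172]
contact_force: [0.4, 0.2, -1.1]
opening: 0.996
grasp_force: 0.0
```

Run:
```python
from h import *
q,e=grab_frame("side");p,d=grab_frame("scene");P=cloud("side",e);S=cloud("scene",d)
for nm,X,b,lo,hi in [("sq",P,(232,310,318,380),24,40),("sq",S,(145,270,245,360),24,40),("tape",S,(260,270,360,380),20,30)]:
  try: print(nm,rect(X,box(*b),lo,hi)[0])
  except Exception as e: print(e)
go(571.4,-226,90,8.5)
# tape circle from side/scene: points near z 24 round pile
for n,X,b in(("scene",S,(260,270,360,385)),("side",P,(330,260,425,345))):
  m=box(*b)&(abs(X[...,2]-24)<3);Q=X[m][:,:2];
  from scipy.optimize import least_squares
  # outermost points: outer rim via binning by angle
  c=np.array([580.,-230])
  for _ in range(5):
    a=np.degrees(np.arctan2(*(Q-c).T[::-1]))//8;r=np.linalg.norm(Q-c,axis=1)
    R=np.array([Q[a==k][np.argsort(r[a==k])[-2]] for k in np.unique(a) if (a==k).sum()>4]) 
    R=R[abs(np.linalg.norm(R-c,axis=1)-52.5)<15]
    c=least_squares(lambda c:np.linalg.norm(R-c,axis=1)-52.5,c,loss="soft_l1").x
  print(n,"tape",c.round(1),len(R),(np.linalg.norm(R-c,axis=1)-52.5).round(1))
```

```text
sq {'c': (411.0, -325.8), 'wh': (64.8, 61.9), 'a': 80.7, 'z': 30.2, 'n': 1294}
sq {'c': (412.2, -325.0), 'wh': (64.1, 62.5), 'a': -9.9, 'z': 29.3, 'n': 1408}
tape {'c': (614.1, -221.8), 'wh': (81.3, 21.2), 'a': -81.6, 'z': 24.5, 'n': 406}
row [0.0, -0.001, -0.321] [0.1398, -0.1253, 0.0432] dist 193
scene tape [ 573.1 -229.1] 31 [-1.4 -0.4 -0.8 -1.5 -1.5 -1.8  6.4  1.7  0.4 -0.2  1.   4.3  6.9  2.7
 -2.3 -2.2 -2.2 -1.5 -1.5 -0.7 -0.4 -0.3  0.3 -0.3  0.2  1.3  1.9  2.
  0.9  0.2 -0.3]
side tape [ 571.3 -228.8] 31 [-1.8  0.2 -0.4 -1.1 -1.1 -1.1 -0.5 -1.3  7.7  7.4  0.2 -0.8 -0.7  0.5
  3.2  7.5 -1.7 -1.8 -1.5 -1.6 -1.3 -0.7  0.1 -0.8  0.2 -0.2 -0.2 -0.
  0.4  0.  -1.7]
```

The square block is on centre within 1 mm and straight. Next, the sanding block at (571.4, -226), gripped at yaw 98.5°.

Run:
```python
from h import *
a=go(571.4,-226,110,98.5)
```

```text
row [0.001, -0.0, -1.891] [0.1398, -0.1253, 0.0232] dist 189
```

To row units: 0.14 m is 0.1867, -0.125 m is -0.1667, -1.19 rad is -0.7576.

>>> move_arm(motion=[[0,0,-0.1082,0.0267,-0.0267,0,0.085],[0,0,-0.2165,0.0667,-0.06,0,0.085],[0,0,-0.3247,0.1067,-0.0933,0,0.085],[0,0,-0.4329,0.1467,-0.1333,0.0133,0.085],[0,0,-0.5411,0.1867,-0.1667,0.0267,0.085],[0,0,-0.6494,0.1867,-0.1667,0.0307,0.085],[0,0,-0.7576,0.1867,-0.1667,0.0307,0.085],[0,0,-0.7576,0.1867,-0.1667,0.0307,0.085]])

```text
clock: 14.58
eef_pos: [570.3, -225.7, 107.6]
tcp_rot: [-3.138, 0.0, 1.017]
contact_force: [0.3, -0.3, -1.1]
opening: 0.993
grasp_force: 0.0
```

Run:
```python
from h import *
s=sensors.sense();print(s["eef_pos"],s["tcp_rot"])
a=go(571.4,-226,90,98.5)
```

```text
[ 570.29918563 -225.65651353  107.57148415] [-3.13779896e+00  2.47778269e-04  1.01681505e+00]
row [-0.004, -0.001, -0.702] [0.0003, 0.0012, 0.0176] dist 18
```

To row units: 0.0175 m is 0.0233, 0.001 m is 0.0013, -0.702 rad is -0.4469.

>>> move_arm(motion=[[0,0,-0.1082,0,0.0013,0.0133,0.085],[0,0,-0.2165,0,0.0013,0.02,0.085],[0,0,-0.3247,0,0.0013,0.0233,0.085],[-0.0019,0,-0.4329,0,0.0013,0.0233,0.085],[-0.0019,0,-0.4469,0,0.0013,0.0233,0.085],[-0.0019,0,-0.4469,0,0.0013,0.0233,0.085],[-0.0019,0,-0.4469,0,0.0013,0.0233,0.085]])

```text
clock: 15.45
eef_pos: [572.1, -226.8, 91.9]
tcp_rot: [3.139, 0.0, 1.717]
contact_force: [-0.6, 0.0, 0.4]
opening: 0.997
grasp_force: 0.0
```

Run:
```python
from h import *
s=sensors.sense();print(s["eef_pos"],s["tcp_rot"])
a=go(571.4,-226,31,98.5)
p=grab_frame("wrist")[0];q=grab_frame("side")[0]
cv2.imwrite("pics/s5.png",np.hstack([cv2.resize(p[:,:,::-1],(400,300)),cv2.resize(q[160:360,280:547,::-1],(400,300))]))
```

```text
[ 572.13120773 -226.765306     91.91108853] [3.13923395e+00 2.90667598e-04 1.71663721e+00]
row [0.002, 0.0, -0.003] [0.0009, -0.0008, 0.0609] dist 61
```

View pics/s5.png

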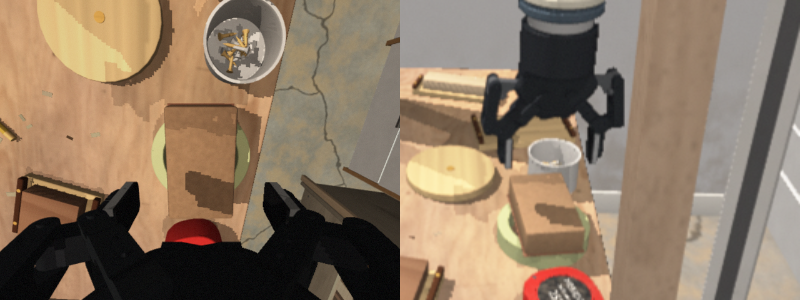

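Wrist view: sanding block (200,160) is centred between the open fingers, aligned, with the roll beneath it. Descend.

To row units: 0.061 m is 0.0813, 0.055 m is 0.0733.

>>> move_arm(motion=[[0,0,0,0.0013,-0.0013,0.04,0.085],[0,0,0,0.0013,-0.0013,0.0733,0.085],[0,0,0,0.0013,-0.0013,0.0813,0.085],[0,0,0,0.0013,-0.0013,0.0813,0.085],[0,0,0,0.0013,-0.0013,0.0813,0.05],[0,0,0,0.0013,-0.0013,0.0813,0.05],[0,0,0,0.0013,-0.0013,0.0813,0.05],[0,0,0,0.0013,-0.0013,0.0813,0.05]], grip_force=50)

```text
clock: 16.55
eef_pos: [572.2, -226.2, 32.5]
tcp_rot: [3.137, 0.001, 1.72]
contact_force: [-0.2, 2.2, 6.3]
opening: 0.736
grasp_force: 54.9
```

To row units: -0.12 m is -0.16, -0.09 m is -0.12.

>>> move_arm(motion=[[0,0,0,0,0,0,0.05],[0,0,0,0,0,-0.0267,0.05],[0,0,0,0,0,-0.0667,0.05],[0,0,0,0,0,-0.12,0.05],[0,0,0,0,0,-0.16,0.05],[0,0,0,0,0,-0.16,0.05],[0,0,0,0,0,-0.16,0.05]])

```text
clock: 17.42
eef_pos: [570.6, -225.8, 151.1]
tcp_rot: [3.139, 0.0, 1.72]
contact_force: [-0.2, -0.1, -1.4]
opening: 0.736
grasp_force: 55.2
```

Run:
```python
from h import *
s=sensors.sense();print(s["opening"],s["grasp_force"],s["eef_pos"])
go(560,-100,150,55)
S=cloud("scene",grab_frame("scene")[1])
for nm,b,lo,hi in [("tape",(260,270,360,385),17,32),("tin",(335,262,385,315),35,60)]: print(nm,rect(S,box(*b),lo,hi)[0])
```

```text
0.7357459757369136 55.24686813354492 [ 570.5595135  -225.75396423  151.07776694]
row [0.002, -0.001, 0.76] [0.1259, 0.0082, 0.001] dist 126
tape {'c': (582.6, -232.2), 'wh': (104.6, 82.1), 'a': 59.6, 'z': 24.3, 'n': 1105}
tin {'c': (595.6, -90.5), 'wh': (56.2, 17.4), 'a': -9.6, 'z': 46.3, 'n': 172}
```

To row units: 0.2 m is 0.2667, 0.002 m is 0.0027, 1.05 rad is 0.6685.

>>> move_arm(motion=[[0,0,0.0637,0.0333,0.0027,0,0.05],[0,0,0.1592,0.0733,0.0053,0,0.05],[0,0,0.2546,0.12,0.0093,0,0.05],[0,0,0.3629,0.16,0.0107,0,0.05],[0,0,0.4711,0.1933,0.0133,0,0.05],[0,0,0.573,0.2267,0.016,0,0.05],[0,0,0.6685,0.2667,0.02,0,0.05],[0,0,0.6685,0.2667,0.02,0,0.05]])

```text
clock: 18.48
eef_pos: [555.1, -24.4, 149.8]
tcp_rot: [-3.141, -0.0, 0.671]
contact_force: [0.4, -0.4, -0.4]
opening: 0.738
grasp_force: 55.2
```

Run:
```python
from h import *
s=sensors.sense();print(s["opening"],s["eef_pos"],s["tcp_rot"])
go(556.5,9.2,75,10.8)
```

```text
0.7383141005024878 [555.07082622 -24.38088265 149.7814575 ] [-3.14142611e+00 -2.57645909e-04  6.71155079e-01]
row [-0.0, -0.0, 0.483] [0.022, -0.0254, 0.0748] dist 82
```

To row units: 0.075 m is 0.1, 0.04 m is 0.0533, 0.483 rad is 0.3075.

>>> move_arm(motion=[[0,0,0.0955,0.0133,-0.016,0,0.05],[0,0,0.191,0.024,-0.0267,0.0133,0.05],[0,0,0.2865,0.0293,-0.034,0.0533,0.05],[0,0,0.3075,0.0293,-0.034,0.1,0.05],[0,0,0.3075,0.0293,-0.034,0.1,0.05],[0,0,0.3075,0.0293,-0.034,0.1,0.05],[0,0,0.3075,0.0293,-0.034,0.1,0.05]])

```text
clock: 19.35
eef_pos: [558.7, 7.5, 77.3]
tcp_rot: [3.141, -0.005, 0.187]
contact_force: [0.1, 0.4, -0.9]
opening: 0.737
grasp_force: 55.3
```

Run:
```python
from h import *
s=sensors.sense();print(s["opening"],s["eef_pos"],s["tcp_rot"])
go(556.5,9.2,19.5,10.8)
S=cloud("side",grab_frame("side")[1])
print(rect(S,box(310,180,420,262),90,104)[0])
```

```text
0.7374758309612323 [558.69764584   7.45216046  77.31321533] [ 3.14060985 -0.00457955  0.18747555]
row [0.001, -0.005, -0.001] [-0.0021, -0.0022, 0.0578] dist 58
{'c': (558.4, 1.4), 'wh': (110.6, 80.8), 'a': 8.8, 'z': 100.0, 'n': 770}
```

To row units: 0.058 m is 0.0773, -0.001 m is -0.0013, -0.003 rad is -0.0019.

>>> move_arm(motion=[[0,0,0,-0.0013,-0.0013,0.04,0.05],[0,0,0,-0.0027,-0.0027,0.0667,0.05],[0,0,0,-0.0027,-0.0027,0.0773,0.05],[0,-0.0019,0,-0.0027,-0.0027,0.0773,0.05],[0,-0.0019,0,-0.0027,-0.0027,0.0773,0.05]])

```text
clock: 20.02
eef_pos: [556.3, 9.3, 18.8]
tcp_rot: [3.141, -0.001, 0.187]
contact_force: [0.0, -0.4, -0.6]
opening: 0.737
grasp_force: 56.6
```

>>> move_arm(motion=[[0,0,0,0,0,0,0.085],[0,0,0,0,0,0,0.085],[0,0,0,0,0,0,0.085],[0,0,0,0,0,-0.0267,0.085],[0,0,0,0,0,-0.08,0.085],[0,0,0,0,0,-0.16,0.085],[0,0,0,0,0,-0.16,0.085]])

```text
clock: 20.9
eef_pos: [558.7, 9.5, 142.6]
tcp_rot: [3.14, -0.008, 0.187]
contact_force: [0.3, -0.5, 0.1]
opening: 0.996
grasp_force: 0.0
```

Run:
```python
from h import *
q,e=grab_frame("side");p,d=grab_frame("scene");P=cloud("side",e);S=cloud("scene",d)
for nm,X,b,lo,hi in [("sand",P,(310,200,410,262),35,50),("sand",S,(325,180,440,275),35,50),("tin",S,(335,262,385,315),35,60),("sandedge",P,(310,200,410,262),6,50)]:
  print(nm,rect(X,box(*b),lo,hi)[0])
for n,X,b in(("scene",S,(255,270,365,390)),("side",P,(325,260,430,350))):
  r,m=rect(X,box(*b),18,31);c=cv2.findContours(m.astype(np.uint8),cv2.RETR_EXTERNAL,cv2.CHAIN_APPROX_NONE)[0][0][:,0]
  Q=X[c[:,1],c[:,0]][:,:2].astype(np.float32)
  print(n,r,"circle",cv2.minEnclosingCircle(Q),cv2.fitEllipse(Q))
s=sensors.sense();print(s["eef_pos"],s["tcp_rot"])
```

```text
sand {'c': (554.8, 7.9), 'wh': (109.7, 67.1), 'a': 11.2, 'z': 41.5, 'n': 834}
sand {'c': (557.1, 9.6), 'wh': (110.3, 66.3), 'a': 10.8, 'z': 40.5, 'n': 1863}
tin {'c': (584.5, -101.7), 'wh': (66.0, 39.0), 'a': 28.7, 'z': 46.5, 'n': 276}
sandedge {'c': (538.2, 17.8), 'wh': (284.4, 175.7), 'a': -82.6, 'z': 28.9, 'n': 2833}
scene {'c': (572.0, -226.9), 'wh': (104.8, 103.5), 'a': -52.2, 'z': 24.4, 'n': 1538} circle ((572.4755859375, -225.98379516601562), 53.127262115478516) ((572.5116577148438, -226.46165466308594), (103.52803039550781, 104.06132507324219), 50.79734420776367)
side {'c': (571.0, -228.0), 'wh': (104.3, 104.1), 'a': 89.8, 'z': 25.0, 'n': 1126} circle ((571.1341552734375, -226.53524780273438), 53.61549377441406) ((570.8484497070312, -227.05792236328125), (102.37702941894531, 103.91232299804688), 91.60072326660156)
[555.72812654   9.42752679 138.53401261] [ 3.14084317e+00 -8.41588175e-04  1.86799056e-01]
```

The sanding block is centred within 1.5 mm and aligned; the roll centre is (571.7, -226.8). Next I pinch the roll's wall on its base-side.

Run:
```python
from h import *
go(533.6,-204.8,75,60)
```

```text
row [0.001, -0.0, -0.86] [-0.0616, 0.2063, 0.0636] dist 225
```

To row units: 0.2065 m is 0.2753, 0.19 m is 0.2533, -0.86 rad is -0.5475.

>>> move_arm(motion=[[0,0,-0.0891,-0.02,0.0533,0,0.05],[0,0,-0.1783,-0.04,0.12,0,0.04],[0,0,-0.2674,-0.06,0.1867,0,0.04],[0,0,-0.3692,-0.08,0.2533,0.0133,0.04],[0,0,-0.4711,-0.082,0.2753,0.0533,0.04],[0,0,-0.5475,-0.082,0.2753,0.0847,0.04],[0,0,-0.5475,-0.082,0.2753,0.0847,0.04],[0,0,-0.5475,-0.082,0.2753,0.0847,0.04]])

```text
clock: 22.0
eef_pos: [533.2, -204.6, 74.4]
tcp_rot: [-3.141, 0.001, 1.044]
contact_force: [0.1, 0.1, 0.3]
opening: 0.469
grasp_force: 0.0
```

Run:
```python
from h import *
s=sensors.sense();print(s["opening"],s["eef_pos"],s["tcp_rot"])
go(533.6,-204.8,7.5,60)
p=grab_frame("wrist")[0];q=grab_frame("side")[0]
cv2.imwrite("pics/s6.png",np.hstack([cv2.resize(p[:,:,::-1],(400,300)),cv2.resize(q[160:360,280:547,::-1],(400,300))]))
```

```text
0.46860884610688336 [ 533.23611787 -204.62290975   74.41444734] [-3.14052479e+00  8.61786647e-04  1.04447107e+00]
row [-0.001, 0.001, -0.003] [0.0001, 0.0005, 0.0669] dist 67
```

View pics/s6.png

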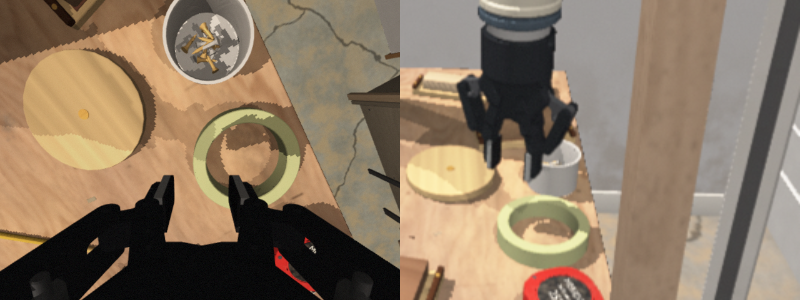

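The fingers straddle the roll's near-left wall (around (205,170) in the wrist view), one over the hole. Descend and pinch.

To row units: 0.066 m is 0.088, 0.055 m is 0.0733.

>>> move_arm(motion=[[0,0,0,0,0,0.04,0.04],[0,0,0,0,0,0.0733,0.04],[0,0,0,0,0,0.088,0.04],[0,0,0,0,0,0.088,0.04],[0,0,0,0,0,0.088,0.005],[0,0,0,0,0,0.088,0.005],[0,0,0,0,0,0.088,0.005],[0,0,0,0,0,0.088,0.005]], grip_force=60)

```text
clock: 23.1
eef_pos: [534.2, -205.2, 9.8]
tcp_rot: [3.14, 0.0, 1.047]
contact_force: [-0.5, 0.9, 7.3]
opening: 0.153
grasp_force: 57.0
```

To row units: -0.09 m is -0.12, -0.07 m is -0.0933.

>>> move_arm(motion=[[0,0,0,0,0,0,0.005],[0,0,0,0,0,-0.0267,0.005],[0,0,0,0,0,-0.06,0.005],[0,0,0,0,0,-0.0933,0.005],[0,0,0,0,0,-0.12,0.005],[0,0,0,0,0,-0.12,0.005],[0,0,0,0,0,-0.12,0.005]])

```text
clock: 23.98
eef_pos: [533.1, -204.8, 98.2]
tcp_rot: [-3.141, 0.001, 1.047]
contact_force: [-0.1, 0.5, -0.8]
opening: 0.152
grasp_force: 56.9
```

Run:
```python
from h import *
s=sensors.sense();print(s["opening"],s["grasp_force"],s["eef_pos"],s["tcp_rot"])
go(420.5,-85.7,80,60)
q,e=grab_frame("side");P=cloud("side",e)
r,m=rect(P,box(325,180,470,330),85,122);print(r)
cv2.imwrite("pics/s7.png",cv2.resize(q[130:330,280:547,::-1],(400,300)))
X=P[m];A=np.c_[X[:,:2],np.ones(len(X))]
```

```text
0.15160416830926385 56.93744819029234 [ 533.09547628 -204.8163146    98.17710376] [-3.14117363e+00  7.76640624e-04  1.04673591e+00]
row [-0.0, 0.001, -0.0] [0.0468, -0.1571, 0.0182] dist 165
{'c': (570.9, -229.7), 'wh': (104.6, 103.0), 'a': 25.2, 'z': 109.4, 'n': 2107}
```

View pics/s7.png

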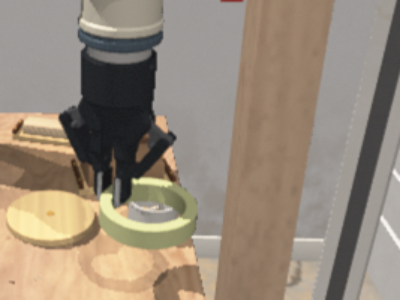

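The roll hangs level in the pinch. Carry it over the stand.

Run:
```python
from h import *
go(420,-84.5,75,60)
```

```text
row [-0.001, 0.001, -0.0] [0.0476, -0.1579, 0.023] dist 166
```

To row units: -0.157 m is -0.2093, -0.135 m is -0.18.

>>> move_arm(motion=[[0,0,0,0.016,-0.0533,-0.004,0.005],[0,0,0,0.036,-0.12,-0.004,0.005],[0,0,0,0.0533,-0.18,0,0.005],[0,0,0,0.0627,-0.2093,0.0133,0.005],[0,0,0,0.0627,-0.2093,0.0293,0.005],[0,0,0,0.0627,-0.2093,0.0293,0.005],[0,0,0,0.0627,-0.2093,0.0293,0.005]])

```text
clock: 24.9
eef_pos: [421.9, -86.3, 76.5]
tcp_rot: [3.141, 0.001, 1.046]
contact_force: [0.6, 0.8, -0.7]
opening: 0.155
grasp_force: 57.1
```

Run:
```python
from h import *
s=sensors.sense();print(s["opening"],s["eef_pos"],s["tcp_rot"])
for n,b in (("side",(260,200,390,290)),("scene",(230,170,350,290))):
  p,e=grab_frame(n);P=cloud(n,e);h=cv2.cvtColor(p,cv2.COLOR_RGB2HSV)
  g=(p[...,1].astype(int)>p[...,0])&box(*b)
  r,m=rect(P,g,84,94);c=cv2.findContours(m.astype(np.uint8),cv2.RETR_EXTERNAL,cv2.CHAIN_APPROX_NONE)[0][0][:,0]
  print(n,r,cv2.minEnclosingCircle(P[m][:,:2].astype(np.float32)))
go(420,-84.5,24.8,60)
```

```text
0.15458956568955254 [421.9133887  -86.34956757  76.48452081] [3.14135871e+00 7.18061130e-04 1.04620218e+00]
side {'c': (504.8, -134.7), 'wh': (8.2, 3.7), 'a': -89.7, 'z': 91.1, 'n': 9} ((504.72149658203125, -134.73300170898438), 4.470947742462158)Traceback (most recent call last):
  File "<stdin>", line 6, in <module>
  File "h.py", line 19, in rect
    k=1+np.argmax(s[1:,4]);Q=P[l==k]
        ~~~~~~~~~^^^^^^^^^
    return _wrapfunc(a, 'argmax', axis=axis, out=out, **kwds)
    return bound(*args, **kwds)
ValueError: attempt to get argmax of an empty sequence
```

Run:
```python
from h import *
print(sensors.sense()["eef_pos"]);go(420.2,-85,24.5,60)
```

```text
[421.82932329 -86.26145139  76.7395017 ]
row [0.001, 0.001, -0.001] [0.0003, -0.0021, 0.0522] dist 52
```

To row units: 0.052 m is 0.0693, -0.001 m is -0.0013.

>>> move_arm(motion=[[0,0,0,0,-0.0013,0.0333,0.005],[0,0,0,0,-0.0027,0.056,0.005],[0,0,0,0,-0.0027,0.0693,0.005],[0,0,0,0,-0.0027,0.0693,0.005],[0,0,0,0,-0.0027,0.0693,0.005]])

```text
clock: 25.62
eef_pos: [419.7, -84.9, 24.8]
tcp_rot: [3.141, 0.001, 1.047]
contact_force: [-0.9, -1.0, -0.2]
opening: 0.152
grasp_force: 60.1
```

To row units: -0.12 m is -0.16, -0.06 m is -0.08.

>>> move_arm(motion=[[0,0,0,0,0,0,0.035],[0,0,0,0,0,0,0.035],[0,0,0,0,0,0,0.035],[0,0,0,0,0,-0.0267,0.035],[0,0,0,0,0,-0.08,0.035],[0,0,0,0,0,-0.16,0.035],[0,0,0,0,0,-0.16,0.035]])

```text
clock: 26.5
eef_pos: [422.2, -85.2, 148.6]
tcp_rot: [3.134, -0.002, 1.047]
contact_force: [-0.0, 0.6, -0.5]
opening: 0.412
grasp_force: 0.0
```

Run:
```python
from h import *
q,e=grab_frame("side");p,d=grab_frame("scene");P=cloud("side",e);S=cloud("scene",d)
for n,X,b in(("scene",S,(245,200,355,290)),("side",P,(270,240,358,300))):
  r,m=rect(X,box(*b),33,44);print(n,r,cv2.minEnclosingCircle(X[m][:,:2].astype(np.float32)))
for nm,X,b,lo,hi in [("sand",S,(325,180,440,275),35,50),("strip",S,(340,140,415,205),22,40),("sq",S,(145,270,245,360),24,40),("tin",S,(335,262,385,315),35,60)]:
  print(nm,rect(X,box(*b),lo,hi)[0])
cv2.imwrite("pics/end.png",p[60:420,100:580,::-1])
s=sensors.sense();print(s["eef_pos"])
```

```text
scene {'c': (458.7, -107.8), 'wh': (105.6, 103.4), 'a': -48.9, 'z': 38.2, 'n': 1146} ((458.9304504394531, -107.30494689941406), 53.51279830932617)
side {'c': (456.2, -109.1), 'wh': (106.6, 102.9), 'a': -89.3, 'z': 39.1, 'n': 783} ((457.4308776855469, -108.90863800048828), 54.06927490234375)
sand {'c': (556.4, 9.1), 'wh': (110.8, 66.9), 'a': 10.5, 'z': 40.5, 'n': 1868}
strip {'c': (458.4, 128.5), 'wh': (110.8, 32.9), 'a': -12.5, 'z': 28.2, 'n': 726}
sq {'c': (412.2, -325.1), 'wh': (63.4, 62.1), 'a': -9.7, 'z': 29.4, 'n': 1393}
tin {'c': (582.7, -101.4), 'wh': (65.5, 37.0), 'a': 32.9, 'z': 46.5, 'n': 261}
[419.59767577 -84.68680448 145.10774904]
```

View pics/end.png

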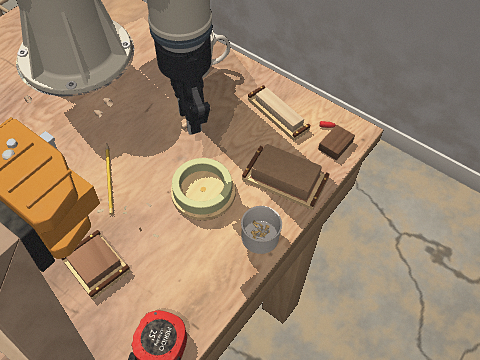

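All four lie in their holders, the roll centred on the stand around the dot (203,188), with the gripper clear and the tin in place.

```bash
python3 -c "
from rig import order
print(order.sign_off())"
```

```text
the job is handed in; nothing more can be done
None
```

All four things were placed from the top down and released: by camera, each lies flat within about 2 mm of its holder's centre and the three blocks within about 1° of their trays; the tin stayed put, and the job was handed in at about 27 s (no verdict was returned).

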